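Take the reverse-or-right-thread retaining cap off the grinder that gets a fresh disc

TASK

One of the two pot-foot grinders is to get a new grinding disc: the one that has the fresh disc, not the mug, lying beside it on the board. Take the retaining cap off that grinder: nobody knows whether its quarter-turn thread is right- or left-handed, so try both ways, turn it the way it gives until it is free and lift it off. Finish while still holding the cap in the gripper, well clear of the grinder, at least 5 cm above where it sat; leave the other grinder's cap on, and do not disturb the fresh disc or the pots.

Things in the scene. Friction and masses are not known exactly. Their poses are not given: they have to be found in the camera images.
- board: white laminate mounting board 420 x 620 x 20 mm on the table, fixed, carries both grinders; origin on its underside at table height, z up, x away from the robot; the wood spans x -165 to 255 mm and y -310 to 310 mm from the origin; grinder_a stands at +y, grinder_b at -y of it
- grinder_a: bench grinder for the feet of pots, bolted to the board on the +y side: grey round housing 144 mm across with its grinding disc (124 mm across) flat on top; origin at the centre of its underside, z up; the disc's upper face, on which the cap sits, is 63 mm above the origin. A low switch box (36 mm tall) reaches to 107 mm on its -x side.
- grinder_b: bench grinder for the feet of pots, bolted to the board on the -y side: grey round housing 144 mm across with its grinding disc (124 mm across) flat on top; origin at the centre of its underside, z up; the disc's upper face, on which the cap sits, is 63 mm above the origin. A low switch box (36 mm tall) reaches to 107 mm on its -x side.
- cap_a: knurled round aluminium retaining cap on the spindle of grinder_a, 44 mm across, 42 mm tall, about 0.14 kg, loose; origin at the centre of its underside, z up. Its upper 28 mm is solid: grip there, at any yaw. It sits with its underside on the mounted disc, with 1 to 2 mm play. Its x axis starts within 0.1 rad of the grinder's. A hidden quarter-turn thread holds it: see its point cap_a_grip.
- cap_a_grip (a point): grip point of cap_a, on its axis 28 mm above its underside. Thread, right- or left-handed, unseen, changing from start to start: the wrong way meets a dead stop within 0.4 rad; the right way turns freely without rising, lifts straight off when 1.1 to 1.8 rad from its starting angle (1.4 is best), and stops past 1.9 rad. Until then it cannot be pulled off.
- cap_b: knurled round aluminium retaining cap on the spindle of grinder_b, 44 mm across, 42 mm tall, about 0.14 kg, loose; origin at the centre of its underside, z up. Its upper 28 mm is solid: grip there, at any yaw. It sits with its underside on the mounted disc, with 1 to 2 mm play. Its x axis starts within 0.1 rad of the grinder's. A hidden quarter-turn thread holds it: see its point cap_b_grip.
- cap_b_grip (a point): grip point of cap_b, on its axis 28 mm above its underside. Thread, right- or left-handed, unseen, changing from start to start: the wrong way meets a dead stop within 0.4 rad; the right way turns freely without rising, lifts straight off when 1.1 to 1.8 rad from its starting angle (1.4 is best), and stops past 1.9 rad. Until then it cannot be pulled off.
- fresh_disc: loose fresh grinding disc lying flat on the board beyond one of the grinders (far from the robot), 124 mm across, 8 mm thick, hole 36 mm; origin at the centre of its underside. The sign of its y in the board's frame tells the grinder it belongs to (+: grinder_a, -: grinder_b)
- mug: loose glazed mug, 74 mm across, 85 mm tall, handle at its +y side, standing on the board beyond the other grinder; origin at the centre of its foot; to be left alone
- bowl: loose glazed bowl, 100 mm across, 60 mm tall, on the board midway between the fresh disc and the mug; origin under its centre; to be left alone

How it is judged (in metres and radians):
On the way:
1. the cap of the grinder beside the fresh disc has been turned at least 0.55 rad from in line with the grinder's x axis while still seated (((y of fresh_disc in the frame of board above 0 m and angle between the x axis of cap_a and the x axis of grinder_a, either way round above 0.55 rad and z of cap_a in the frame of grinder_a below 0.069 m) or (y of fresh_disc in the frame of board below 0 m and angle between the x axis of cap_b and the x axis of grinder_b, either way round above 0.55 rad and z of cap_b in the frame of grinder_b below 0.069 m))).
At the end, for the whole second after the job is handed in: the cap of the grinder beside the fresh disc is held in the gripper (finger force above 2 N), still (under 0.03 m/s), its underside at least 45 mm above where it sat, touching nothing but the fingers; the other cap is still seated on its grinder (within 6 mm) (((y of fresh_disc in the frame of board above 0 m and z of cap_a in the frame of grinder_a above 0.108 m and contact force between cap_a and the fingers above 2 N and linear speed of cap_a below 0.03 m/s and contact force between cap_a and grinder_a below 0.2 N and contact force between cap_a and grinder_b below 0.2 N and contact force between cap_a and board below 0.2 N and contact force between cap_a and mug below 0.2 N and contact force between cap_a and bowl below 0.2 N and contact force between cap_a and fresh_disc below 0.2 N and contact force between cap_a and cap_b below 0.2 N and z of cap_b in the frame of grinder_b below 0.069 m and horizontal distance between cap_b and grinder_b below 0.006 m) or (y of fresh_disc in the frame of board below 0 m and z of cap_b in the frame of grinder_b above 0.108 m and contact force between cap_b and the fingers above 2 N and linear speed of cap_b below 0.03 m/s and contact force between cap_b and grinder_a below 0.2 N and contact force between cap_b and grinder_b below 0.2 N and contact force between cap_b and board below 0.2 N and contact force between cap_b and mug below 0.2 N and contact force between cap_b and bowl below 0.2 N and contact force between cap_b and fresh_disc below 0.2 N and contact force between cap_b and cap_a below 0.2 N and z of cap_a in the frame of grinder_a below 0.069 m and horizontal distance between cap_a and grinder_a below 0.006 m))); the arm keeps its last pose, push and grip.
It fails at once if the other grinder's cap is lifted off ((y of fresh_disc in the frame of board above 0 m and z of cap_b in the frame of grinder_b above 0.075 m) or (y of fresh_disc in the frame of board below 0 m and z of cap_a in the frame of grinder_a above 0.075 m)).
It fails at once if the fresh disc or a pot is pushed more than 30 mm or a pot is tipped (distance of any of fresh_disc, mug, bowl from where it was at the start of the episode above 0.03 m or angle between any of mug, bowl's own z axis and vertical above 0.5 rad).
It also fails if it takes over 40 s, if anything falls off the work surface, if the arm or the gripper's body presses on something with over 40 N, if the wrist force passes 120 N, or if a joint passes its speed limit or range.

ROBOT

A 7-joint arm with a two-finger parallel gripper is mounted at the origin on the work surface. World frame = base frame: x ahead of the robot, y to its left, z up, the work surface at z = 0. Lengths are in mm, angles in rad, forces in N, time in s.
With the tool pointing down it reaches from about 350 to 775 mm from the base axis. Payload 3.1 kg.
Tool frame: the origin (TCP) lies midway between the tips of the shut fingers; the grasp point (between the pads) lies 19 mm behind it; z points along the fingers, y is the line along which they close (so a half turn about z gives the same grasp; the last joint's range is limited). The gripper opens to 85 mm and grips with 20 to 120 N. Pads are 22 mm wide; open, the fingers measure 114 mm over their backs; the gripper's body (76 mm by 85 mm) begins 54 mm behind the grasp point. The pads swing forward as they close: fully open they stand 13 mm farther back than shut.
Start: joints at [1.067, 0.311, 0.014, 1.512, -0.004, 1.319, -0.027], TCP at [245.092, -492.39, 231.304] pointing down, gripper open.
Joint ranges: [-2.7, 2.7], [-0.3, 1.91], [-1.27, 1.3], [0.12, 2.57], [-1.44, 4.58], [0.2, 2.03], [-3.05, 3.05]. Speed limits (rad/s): [2.79, 2.79, 3.14, 3.14, 3.14, 3.14, 3.14].

INTERFACE

Orientations are given as a unit quaternion [w, x, y, z].
In Python, from plant import r gives the robot as it stands.
- The arm moves only by the tool play_rows, never from a script. Its argument "moves" is a list of rows, each a list of 2 entries, a list of its own where there are three numbers: the shift along the tool's x, y, z in mm, then the turn, a rotation vector about the tool's x, y, z in degrees. A call has 1 to 12 rows; each row shifts and turns the commanded pose from where the row before left it, along the tool's axes as they then stand; what a row does not reach is not made up. A row lasts 1/10 s, in which the tool goes at most 50 mm and 8.59 degrees, less where a joint would pass 70% of its speed; a pose out of reach is approached as far as the arm can. A call is refused whole if a number of a shift passes 50 or a number of a turn 8.59, either way. A call with a gripper value outside its range is refused whole. "claw" is the closure, from -1 (fully open) to 1 (shut), so that 0 is half open, set as the call begins (left out, the last holds). The fingers move at their own pace and stop on an object; the grip force is fixed at half the most. Time passes only in rows, so rows that do not move let the fingers close. It gives the time, the measured TCP pose, the force, the opening and the grip force at its end, in the units of the state.
- r.get_obs(): the state, without advancing time (a new reading comes with each control period).
- r.get_image(name): name is "scene" or "top"; returns a dict with "frame" (480x640x3 uint8, red, green, blue), "fovy" (degrees; the focal length in pixels is half the picture's height over the tangent of half this angle, whatever the lens; pixels are square), "cx", "cy" (the principal point, pixels), "world_from_camera" (4x4, takes a point from camera to world coordinates). Camera axes: x right, y down, z forward; pixel columns grow to the right and rows downward; lengths in mm; the calibration is good to about 2 mm. A picture is of the moment at which its call begins. There is no depth.
- r.job_done(): hands the job in; it is judged then, once.
The state is a dict: "t": time; "joint_positions": joint angles; "joint_velocities": joint speeds; "joint_efforts": joint torques, N m; "eef_pos": TCP position; "tcp_rot": TCP orientation; "contact_force": force on the tool from outside, world axes, zero at the start; "torque": the same for the moment, N m; "gripper_width": finger opening in mm; "finger_force": force on a finger pad.
Only numpy, scipy, OpenCV 4.12 (cv2) and the standard library are available. Lean on these libraries where they do the work, as an engineer would, in place of code of your own. Each camera call takes 0.05 s, during which the arm holds its last target. There are 200 camera calls.

## Working session

There is one attempt and no reset: what is moved stays moved. The work goes in short steps, Python scripts to look and compute and a tool call to move; the robot and the scene stay as the last step left them, time stands still between calls to the robot, and variables do not carry over. Pictures are saved under pics/ and viewed, at most 10 in all, crops included, and the job is handed in when it is done.

Besides the shell and the picture viewer there is one more tool, called after ">>>" as name(argument=value, ...), one argument or row to a line, values as JSON. play_rows: Moves the arm, as the interface text tells. Its arguments: {"type":"object","properties":{"moves":{"type":"array","items":{"type":"array"}},"claw":{"type":"number"}},"required":["moves"]}

```bash
mkdir -p pics
python3 - <<'E'
from plant import r
import cv2
o=r.get_obs();print(o)
for n in("scene","top"):
    d=r.get_image(n);cv2.imwrite(f"pics/{n}0.png",d["frame"][...,::-1]);print(n,d["fovy"],d["cx"],d["cy"],d["world_from_camera"])
E
```

```text
{'t': 0.0, 'joint_positions': array([ 1.06729302,  0.31172503,  0.01397039,  1.51307664, -0.00442486,
        1.31919064, -0.02721929]), 'joint_velocities': array([ 2.84340077e-04,  2.34093031e-03,  1.50625022e-03, -4.06759923e-04,
       -1.39438392e-03,  2.73266876e-05,  6.87171441e-04]), 'joint_efforts': array([ 1.94482445e-04, -3.79904830e+01,  1.46013536e-01, -2.30589813e+01,
        1.20650834e-02,  1.35787643e-02,  1.30583322e-05]), 'eef_pos': array([ 244.76006678, -491.7143133 ,  230.2134563 ]), 'tcp_rot': array([-1.14492837e-03,  9.73451548e-01,  2.28890107e-01, -3.03190923e-04]), 'contact_force': array([ 0.17340431, -0.31317896, -0.34467139]), 'torque': array([ 0.04798693, -0.0318782 , -0.01538011]), 'finger_force': 0.0, 'gripper_width': 85.45632469758777}
scene 52.98275473713622 320.471764304796 234.88013071694226 [[-5.78978050e-01  4.51417771e-01 -6.78974531e-01  1.17881944e+03]
 [ 8.15321465e-01  3.26615329e-01 -4.78093439e-01  3.76749594e+02]
 [ 5.94361524e-03 -8.30388116e-01 -5.57153704e-01  5.37691999e+02]
 [ 0.00000000e+00  0.00000000e+00  0.00000000e+00  1.00000000e+00]]
top 46.09713215194111 311.4769507261939 240.15460262390818 [[-2.65572493e-02 -9.95045779e-01  9.58050597e-02  5.03659083e+02]
 [-9.99481281e-01  2.46840425e-02 -2.06849322e-02  1.68158505e+00]
 [ 1.82175983e-02 -9.63046987e-02 -9.95185171e-01  9.83276540e+02]
 [ 0.00000000e+00  0.00000000e+00  0.00000000e+00  1.00000000e+00]]
```

View pics/top0.png

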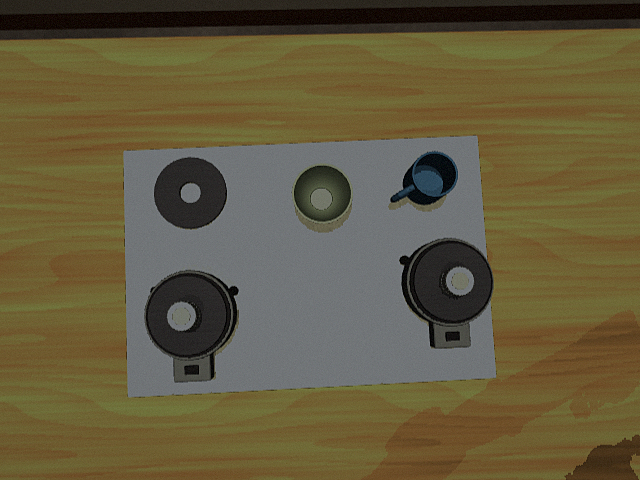

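View pics/scene0.png

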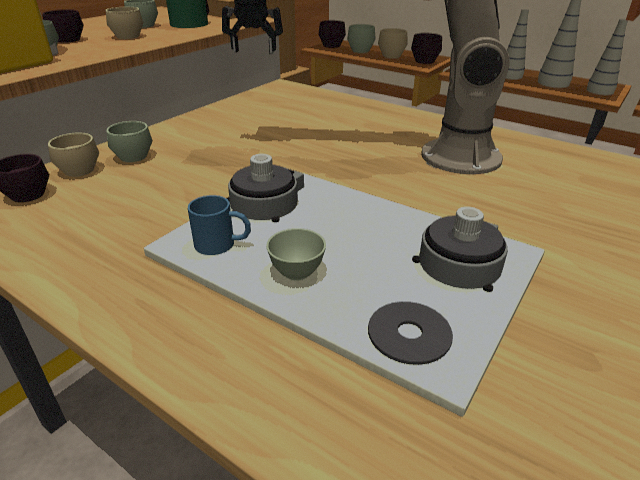

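The top view shows the fresh disc at (190,192), on the left (+y), so the target is grinder_a with its cap at about (181,316). The mug is at (430,175) and the bowl at (322,195). The scene view agrees, with cap_a at about (469,222).

```bash
cat > h.py <<'E'
import numpy as np
def cast(d,u,v,z):
    T=np.array(d["world_from_camera"]);f=240/np.tan(np.radians(d["fovy"]/2))
    k=T[:3,:3]@np.array([(u-d["cx"])/f,(v-d["cy"])/f,1]);return T[:3,3]+k*(z-T[2,3])/k[2]
E
python3 - <<'E'
from plant import r
import cv2,numpy as np
from h import cast
d=r.get_image("top");s=r.get_image("scene")
g=d["frame"].min(2)[290:345,150:215];m=(g>95).astype(np.uint8)
c=max(cv2.findContours(m,0,1)[0],key=cv2.contourArea)
(u,v),R=cv2.minEnclosingCircle(c);M=cv2.moments(m);print(u+150,v+290,R,M['m10']/M['m00']+150,M['m01']/M['m00']+290,cast(d,u+150,v+290,125))
g2=s["frame"].min(2)[200:250,445:495];print(cast(s,469,214,125),np.percentile(g,[5,50,90,99]))
print("disc",cast(d,190,192.5,28),"housing disc",cast(d,188.5,315,83))
a=cv2.resize(d["frame"][280:390,130:250,::-1],None,fx=4,fy=4)
b=cv2.resize(s["frame"][195:295,410:515,::-1],None,fx=4,fy=4)
h=np.zeros((440,900,3),np.uint8);h[:440,:480]=a;h[:400,480:900]=b
cv2.imwrite("pics/c1.png",cv2.resize(h,(800,391)))
E
```

```text
181.0 316.0 14.31792163848877 180.25480769230768 316.52884615384613 [476.66010636 182.96452271 125.        ]
[481.77782824 185.40655031 125.        ] [ 18.7  38.  111.  120. ]
disc [682.56255975 187.2225879   28.        ] housing disc [476.58258689 180.0514621   83.        ]
```

View pics/c1.png

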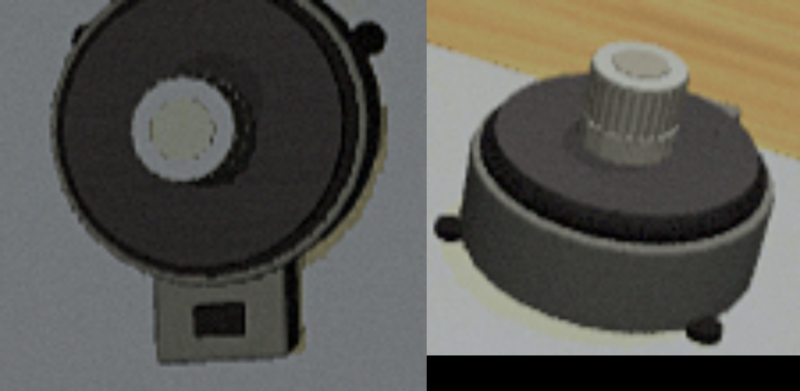

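>>> play_rows(
  moves=[
    [[46, -4, 0], [0, 0, -5]],
    [[46, -4, 0], [0, 0, -5]],
    [[46, -4, 0], [0, 0, -5]],
    [[46, -4, 0], [0, 0, -5]],
    [[46, -4, 0], [0, 0, -5]],
    [[46, -4, 0], [0, 0, -5]],
    [[46, -4, 0], [0, 0, -5]],
    [[46, -4, 0], [0, 0, -5]],
    [[46, -4, 0], [0, 0, -5]],
    [[46, -4, 0], [0, 0, -5]],
    [[46, -4, 0], [0, 0, -5]],
    [[46, -4, 0], [0, 0, -5]],
  ],
  claw=-1,
)

```text
t: 1.4
eef_pos: [518.5, -37.3, 231.1]
tcp_rot: [0.0, 0.727, 0.686, 0.0]
contact_force: [1.0, -1.1, 0.1]
gripper_width: 85.2
finger_force: 0.0
```

>>> play_rows(
  moves=[
    [[46, -4, 0], [0, 0, -5]],
    [[46, -4, 0], [0, 0, -5]],
    [[46, -4, 0], [0, 0, -5]],
    [[46, -4, 0], [0, 0, -5]],
    [[0, 0, 0], [0, 0, 0]],
    [[0, 0, 0], [0, 0, 0]],
  ],
)

```text
t: 2.0
eef_pos: [489.0, 144.0, 231.2]
tcp_rot: [0.0, 0.597, 0.802, -0.0]
contact_force: [0.3, -2.0, -0.7]
gripper_width: 85.5
finger_force: 0.0
```

```bash
cat >> h.py <<'E'
def rel(o,p):
    from scipy.spatial.transform import Rotation as Q
    R=Q.from_quat(np.roll(o["tcp_rot"],-1));print("t",o["t"],"tcp",o["eef_pos"],"axes\n",R.as_matrix().round(3));
    print("shift",R.inv().apply(np.array(p)-o["eef_pos"]),"F",o["contact_force"],"M",o["torque"],"j",o["joint_positions"].round(2),"w",o["gripper_width"],o["finger_force"])
E
python3 -c "
from plant import r
from h import *
rel(r.get_obs(),[477,182,90])"
```

```text
t 2.0 tcp [489.00438943 143.95884473 231.24274374] axes
 [[-0.287  0.958 -0.   ]
 [ 0.958  0.287 -0.   ]
 [-0.    -0.    -1.   ]]
shift [ 39.92303028  -0.56469445 141.23236277] F [ 0.33166108 -1.9956055  -0.65877227] M [-0.01458994 -0.08809689  0.01576399] j [ 0.16  0.28 -0.6   1.6   0.16  1.31 -0.17] w 85.49725991635847 0.0
```

>>> play_rows(
  moves=[
    [[40, -1, 0], [0, 0, -2]],
    [[0, 0, 40], [0, 0, 0]],
    [[0, 0, 25], [0, 0, 0]],
    [[0, 0, 0], [0, 0, 0]],
    [[0, 0, 0], [0, 0, 0]],
  ],
)

```text
t: 2.5
eef_pos: [478.1, 179.0, 166.4]
tcp_rot: [0.0, 0.586, 0.81, -0.0]
contact_force: [0.2, 1.0, 0.3]
gripper_width: 85.6
finger_force: 0.0
```

Run:
```python
from plant import r
import cv2,numpy as np
from h import *
d=r.get_image("top");s=r.get_image("scene")
rel(r.get_obs(),[477,182,90])
a=cv2.resize(d["frame"][260:380,110:250,::-1],(420,360));b=cv2.resize(s["frame"][100:290,380:560,::-1],(360,380))
h=np.zeros((380,780,3),np.uint8);h[:360,:420]=a;h[:,420:]=b
cv2.imwrite("pics/c2.png",h)
```

```text
t 2.6 tcp [478.99319894 180.23016343 167.87300234] axes
 [[-0.315  0.949  0.003]
 [ 0.949  0.315  0.001]
 [-0.     0.003 -1.   ]]
shift [ 2.32014887 -1.57261364 77.86817997] F [-0.58963589  0.10684352  0.61760547] M [0.04614519 0.01326638 0.02741566] j [ 0.09  0.34 -0.61  1.7   0.21  1.17 -0.26] w 85.4920062481683 0.0
```

View pics/c2.png

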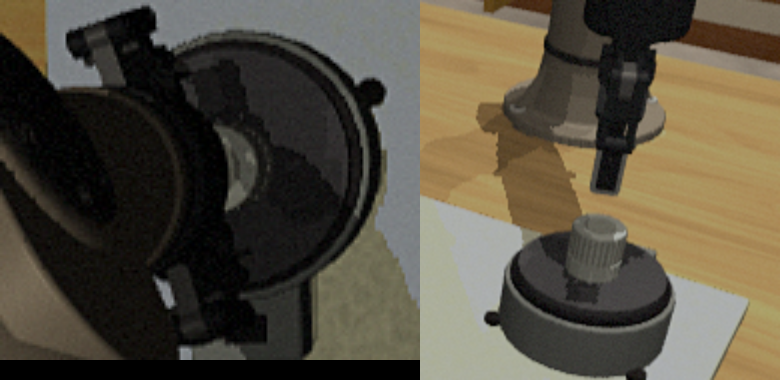

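The gripper straddles the cap: the fingers point along the viewing line in the scene view, with the tips at about (605,190) above the cap at (598,215). Next I'll descend and correct by 2 mm.

>>> play_rows(
  moves=[
    [[2, -1, 30], [0, 0, 0]],
    [[0, 0, 25], [0, 0, 0]],
    [[0, 0, 12], [0, 0, 0]],
    [[0, 0, 9], [0, 0, 0]],
    [[0, 0, 0], [0, 0, 0]],
    [[0, 0, 0], [0, 0, 0]],
  ],
)

```text
t: 3.2
eef_pos: [476.8, 182.6, 91.3]
tcp_rot: [0.001, 0.585, 0.811, 0.001]
contact_force: [-0.0, 0.1, 0.6]
gripper_width: 85.2
finger_force: 0.0
```

>>> play_rows(
  moves=[
    [[0, 0, 0], [0, 0, 0]],
    [[0, 0, 0], [0, 0, 0]],
    [[0, 0, 0], [0, 0, 0]],
    [[0, 0, 0], [0, 0, 0]],
    [[0, 0, 0], [0, 0, 0]],
    [[0, 0, 0], [0, 0, 0]],
    [[0, 0, 0], [0, 0, 0]],
    [[0, 0, 0], [0, 0, 0]],
  ],
  claw=1,
)

```text
t: 4.0
eef_pos: [476.6, 182.6, 91.2]
tcp_rot: [0.001, 0.585, 0.811, 0.001]
contact_force: [-0.4, -0.4, 6.0]
gripper_width: 42.7
finger_force: 60.9
```

Run:
```python
from plant import r
import cv2,numpy as np
from h import *
s=r.get_image("scene")
rel(r.get_obs(),[477,182,90])
cv2.imwrite("pics/c3.png",cv2.resize(s["frame"][140:290,400:530,::-1],None,fx=4,fy=4,interpolation=2)[:600])
```

```text
t 4.05 tcp [476.6012919  182.6092816   91.21817813] axes
 [[-0.317  0.949  0.002]
 [ 0.949  0.317  0.001]
 [-0.     0.002 -1.   ]]
shift [-0.70410449  0.18281514  1.21859168] F [-0.60865208  0.08181213  5.75034373] M [-0.06112339  0.08788933  0.01064472] j [ 0.05  0.42 -0.58  1.8   0.27  1.   -0.32] w 42.62994519268049 60.939249764196575
```

View pics/c3.png

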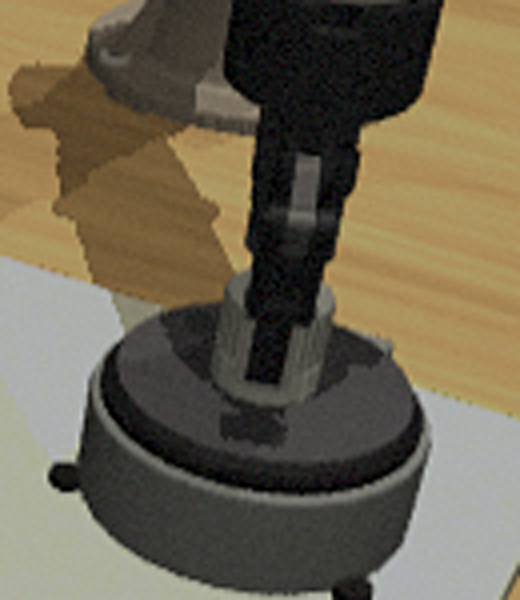

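The cap is held near its centre, with the pad at about (265,345) in the crop and an opening of 42.7 mm. Now a test turn.

>>> play_rows(
  moves=[
    [[0, 0, 0], [0, 0, -4]],
    [[0, 0, 0], [0, 0, -4]],
    [[0, 0, 0], [0, 0, -4]],
    [[0, 0, 0], [0, 0, -4]],
    [[0, 0, 0], [0, 0, -4]],
    [[0, 0, 0], [0, 0, -4]],
    [[0, 0, 0], [0, 0, 0]],
    [[0, 0, 0], [0, 0, 0]],
  ],
)

```text
t: 4.85
eef_pos: [476.7, 182.8, 91.2]
tcp_rot: [0.001, 0.403, 0.915, 0.001]
contact_force: [0.9, -0.6, 4.9]
gripper_width: 42.6
finger_force: 61.2
```

```bash
python3 -c "
from plant import r
from h import *
rel(r.get_obs(),[477,182,90])"
```

```text
t 4.85 tcp [476.68260294 182.81741309  91.21465452] axes
 [[-0.675  0.737  0.002]
 [ 0.737  0.675  0.001]
 [-0.001  0.002 -1.   ]]
shift [-0.81633854 -0.32065993  1.21452018] F [ 0.94532326 -0.57068033  4.93034051] M [-0.03894862  0.06504667  0.04469575] j [ 0.12  0.44 -0.68  1.8   0.32  1.01  0.06] w 42.55438740606969 61.22775695286691
```

No resistance at 24°, so this is the way it gives. I'll continue to 80°.

>>> play_rows(
  moves=[
    [[0, 0, 0], [0, 0, -7]],
    [[0, 0, 0], [0, 0, -7]],
    [[0, 0, 0], [0, 0, -7]],
    [[0, 0, 0], [0, 0, -7]],
    [[0, 0, 0], [0, 0, -7]],
    [[0, 0, 0], [0, 0, -7]],
    [[0, 0, 0], [0, 0, -7]],
    [[0, 0, 0], [0, 0, -7]],
    [[0, 0, 0], [0, 0, 0]],
    [[0, 0, 0], [0, 0, 0]],
  ],
)

```text
t: 5.85
eef_pos: [477.3, 183.3, 91.2]
tcp_rot: [0.002, -0.073, 0.997, 0.001]
contact_force: [2.6, 1.8, 5.3]
gripper_width: 42.9
finger_force: 61.2
```

```bash
python3 -c "
from plant import r
from h import *
rel(r.get_obs(),[477,182,90])"
```

```text
t 5.85 tcp [477.28417344 183.25219106  91.24818749] axes
 [[-0.989 -0.146  0.003]
 [-0.146  0.989  0.002]
 [-0.004  0.002 -1.   ]]
shift [ 0.46846088 -1.19933163  1.24453086] F [2.55623368 1.76561875 5.27063379] M [ 0.23449014 -0.36667947  0.03098055] j [ 0.27  0.52 -0.9   1.79  0.46  1.06  0.92] w 42.855543658238425 61.1992712225765
```

>>> play_rows(
  moves=[
    [[0, 0, -3], [0, 0, 0]],
    [[0, 0, -3], [0, 0, 0]],
    [[0, 0, -4], [0, 0, 0]],
    [[0, 0, 0], [0, 0, 0]],
  ],
)

```text
t: 6.25
eef_pos: [477.0, 182.8, 100.5]
tcp_rot: [0.001, -0.073, 0.997, 0.001]
contact_force: [4.0, 2.4, 0.8]
gripper_width: 42.8
finger_force: 61.6
```

It comes up without resistance.

>>> play_rows(
  moves=[
    [[0, 0, -10], [0, 0, 0]],
    [[0, 0, -20], [0, 0, 0]],
    [[0, 0, -20], [0, 0, 0]],
    [[0, 0, -20], [0, 0, 0]],
    [[0, 0, -20], [0, 0, 0]],
    [[0, 0, -5], [0, 0, 0]],
    [[0, 0, 0], [0, 0, 0]],
    [[0, 0, 0], [0, 0, 0]],
    [[0, 0, 0], [0, 0, 0]],
    [[0, 0, 0], [0, 0, 0]],
  ],
)

```text
t: 7.25
eef_pos: [475.1, 181.8, 194.3]
tcp_rot: [-0.001, -0.074, 0.997, -0.0]
contact_force: [-0.5, 0.3, -2.3]
gripper_width: 42.4
finger_force: 62.4
```

Run:
```python
from plant import r
import cv2
from h import *
s=r.get_image("scene")
rel(r.get_obs(),[477,182,90])
cv2.imwrite("pics/c4.png",cv2.resize(s["frame"][100:300,200:540,::-1],None,fx=2,fy=2))
```

```text
t 7.3 tcp [475.30364336 181.91502316 194.47236379] axes
 [[-0.989 -0.147 -0.002]
 [-0.147  0.989 -0.001]
 [ 0.002 -0.    -1.   ]]
shift [ -1.87087219  -0.13685288 104.46932924] F [-0.1242977  -0.26163483 -2.14394961] M [-0.03850671 -0.02587364 -0.04499568] j [ 0.33  0.41 -0.97  1.65  0.35  1.27  1.01] w 42.276531176424314 62.355424272827804
```

View pics/c4.png

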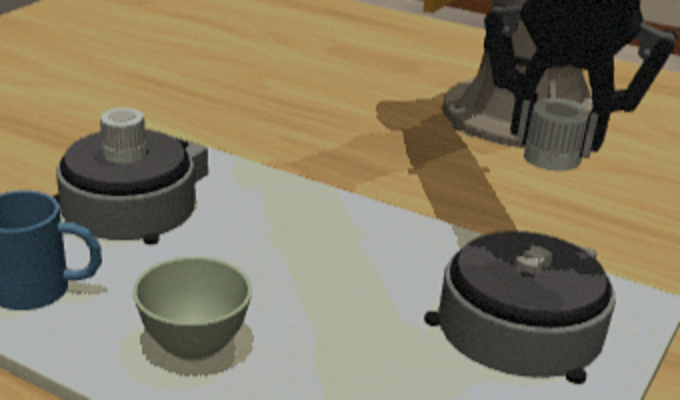

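The cap hangs in the gripper at (557,135), about 10 cm above the bare spindle at (533,262). The other cap is still seated at (123,135).

```bash
python3 -c "
from plant import r
print(r.job_done())"
```

```text
the job is handed in; nothing more can be done
None
```

I took the cap off grinder_a, the grinder beside the fresh disc, by turning it about 1.4 rad counter-clockwise seen from above; it gave on the first try, so I did not test the other way. I handed the job in with the gripper holding it about 10 cm above its seat; cap_b, the fresh disc and the pots were left alone.

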